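# Seat a culture dish on the imaging stage and index the stage

## Robot

A 7-joint arm with a two-finger parallel gripper is mounted at the origin on the work surface. World frame = base frame: x ahead of the robot, y to its left, z up, the work surface at z = 0. Lengths are in m, angles in rad, forces in N, time in s.
With the tool pointing down it reaches from about 0.4 to 0.85 m from the base axis. Payload 6.9 kg.
Tool frame: the origin (TCP) lies midway between the tips of the shut fingers; the grasp point (between the pads) lies behind it (ctrl.pinch_z is the z of the grasp point in the tool frame, in m); z points along the fingers, y is the direction in which the jaws open and shut (so a half turn about z gives the same grasp; the last joint's range is limited). The gripper opens to 85 mm and grips with 20 to 120 N. Pads are 22 mm wide; open, the fingers measure 114 mm over their backs; the gripper's body (76 mm by 85 mm) begins 54 mm behind the grasp point. The pads swing forward as they close: fully open they stand 13 mm farther back than shut.
Start: joints at [1.397, 0.507, -0.238, 1.5, 0.126, 1.149, -0.155], TCP at [0.172, -0.601, 0.231] pointing down, gripper open.
Joint ranges: [-3.08, 3.08], [-0.24, 2.05], [-1.43, 1.35], [0, 2.5], [-1.52, 4.66], [0.17, 1.96], [-2.89, 2.89]. Speed limits (rad/s): [2.39, 2.39, 3.14, 3.14, 3.14, 3.14, 3.14].

## Interface

Orientations are given as a unit quaternion [w, x, y, z].
In Python, from station import ctrl, get_state, vision, ticket, models gives the robot as it stands. Calls block until the motion is done:
- ctrl.movep(position, orientation): joint-space move of the TCP to a pose.
- ctrl.movel(position, frame=None, max_speed=0.15): straight line of the TCP; frame=None keeps the orientation; max_speed is the mean speed in m/s.
- ctrl.set_joints(angles): joint-space move.
- ctrl.ungrasp() and ctrl.close_gripper(force=None): open the fingers fully, or close them until they stop; force is the grip in N (None keeps the last).
- ctrl.pause(seconds).
- ctrl.ik(position, orientation): joint angles nearest the present ones, or None.
- get_state(): the state.
- vision.grab_frame(name): name is "scene" or "top"; returns (picture, depth): 420x560x3 uint8, blue, green, red; 420x560 float32, m along the optical axis (not along the pixel's ray), 0 where there is no reading.
- vision.camera_info(name): a dict with "mtx" (3x3 intrinsics, pixels), "R" (3x3) and "t" (3): a world point X has camera coordinates R X + t. Camera axes: x right, y down, z forward; pixel columns grow to the right and rows downward; lengths in m; the calibration is good to about 2 mm. A picture is of the moment at which its call begins. camera_info takes no time and is no camera call.
A pose or a line that the arm cannot do raises ctrl.Unreachable and nothing moves.
- ticket.close_job(): hands the job in, once; it reports no verdict.
Trained networks look in the newest picture that a camera, given by its name, has taken for a name from the list of things; names that differ only in an ending like _2 or _b are one class to them, and where a whole thing is asked for, a point or a joint stands for the part that bears it (a point fixed in the world has none). Each returns a list of dicts, best first, with "p" (0 to 1); they miss things now and then, are a little off and sometimes report something else, mostly with a low value. They report only what shows in the picture. A call takes as long as a camera call. They do not tell look-alikes from the thing itself.
- models.recognise(camera, target): "point" ([column, row] in pixels, amid what is visible of it).
- models.masks_of(camera, target): "mask" (420x560 bool, what is visible of it) and "point" ([column, row] in pixels, amid what is visible of it).
The state is a dict: "time": time; "qpos": joint angles; "qd": joint speeds; "tau": joint torques, N m; "tcp_pos": TCP position; "eef_rot": TCP orientation; "contact_force": force on the tool from outside, world axes, zero at the start; "wrist_torque": the same for the moment, N m; "width": finger opening in m.
Only numpy, scipy, OpenCV 4.12 (cv2) and the standard library are available. Lean on these libraries where they do the work, as an engineer would, in place of code of your own. Each camera call takes 0.05 s, during which the arm holds its last target.

## Task

Gently slide the lidded glass culture dish along the stage plate, without lifting or tipping it, until it drops flat into the round pocket. Then crank the handwheel until the stage's pointer stands level with the pointed index clip on the scale, with the dish still seated, and let go. Leave the other things on the bench where they are.

Things in the scene. Friction and masses are not known exactly. Their poses are not given: they have to be found in the camera images.
- base: Fixed blue base of the stage, 200 mm (x) by 500 mm (y) by 22 mm high; origin on the bench, at the centre of its x width and 50 mm from its middle towards +y; z up. The plate slides along the base's y. The handwheel stands at the -y end, 235 mm from the origin; an aluminium scale bar (30 mm wide, top 44 mm above the bench) runs along the +x side, its centre line at x = 114 mm.
- plate_top (a point): Centre of the top face of the dark steel stage plate, 50 mm above the bench. The plate is 170 mm (x) by 270 mm (y), flat but for the pocket, its axes parallel to the base's. It slides only by the handwheel (pushing it with less than about 15 N does not move it), up to 80 mm in the base's +y; the run starts at the -y end of its travel.
- pocket (a point): Centre of the floor of the round pocket in the plate: 108 mm across, 6 mm deep, white floor, 70 mm from the plate's centre towards the base's -y (the handwheel end). It moves with the plate; z up.
- dish_center (a point): Centre, half-way up, of the loose round lidded glass dish, 100 mm across, 20 mm high, about 0.1 to 0.2 kg, z up through its lid. It starts flat on the +y half of the plate (centre 60 mm above the bench) and slides with light friction. Too wide to grasp. Seated, its centre is 10 mm above the pocket's floor and its lid stands 14 mm above the plate.
- wheel_axis (a point): Point on the upright axis of the aluminium handwheel (124 mm across), at the height of the wheel's upper face, 60 mm above the bench. Clockwise seen from above moves the plate in the base's +y, 40 mm for each full turn; it starts against its stop, can turn two turns, and stays where it is left. It needs about 3 N at the handle.
- handle (a point): Centre, half-way up, of the upright round black crank handle that stands on the handwheel, 45 mm from its axis: 22 mm in diameter, 52 mm tall, from 62 to 114 mm above the bench. The handle spins freely about its own upright axis, so a gripper holding it need not turn.
- pointer (a point): Tip of the steel triangular pointer (20 mm wide at its root, 10 mm long) on the middle of the plate's +x side, pointing to the base's +x, moves with the plate; 50 mm above the bench.
- index_tip (a point): Tip of the pointed nose of the steel index clip fixed on the scale bar, pointing to the base's -x towards the plate; axes parallel to the base's. The clip's block is 28 mm (x) by 24 mm (y) with a round screw head on top (14 mm across, top 69 mm above the bench). It lies 25 to 65 mm towards the base's +y from the pointer at the start, and the pointer is level with it when both have the same y in the base's frame.
- reagent_c (a point): Centre, half-way up, of a bystander amber bottle, 68 mm across, 150 mm tall, upright on the bench.
- tipbox_c (a point): Centre, half-way up, of a bystander grey pipette-tip box, 85 by 125 by 68 mm, on the bench.
- calculator_c (a point): Centre of a bystander black pocket calculator, 75 by 130 by 16 mm, flat on the bench.
There are look-alikes about, which are no part of the job. Leave any orange or yellow look-alike of the part that bears dish_center alone.

How it is judged:
On the way, in this order (a step that is already met when the one before it is completed fails the run):
1. the dish lies flat in the pocket (horizontal distance between dish_center and pocket below 0.007 m and z of dish_center in the frame of pocket below 0.0125 m and angle between dish_center's own z axis and vertical below 0.04 rad), for 0.2 s.
2. the pointer stands level with the index clip, the dish still seated (all of step 1 and y of pointer in the frame of index_tip between -0.0025 and 0.0025 m), for 0.2 s.
At the end, for the whole second after the job is handed in: The dish lies flat in the pocket (centre within 7 mm of the pocket's, no more than 2.5 mm above fully down, tilt under 0.04 rad) at rest, and the pointer is within 2.5 mm of the index tip along the slide (all of step 2 and linear speed of dish below 0.01 m/s); the robot touches nothing.
It fails at once if the dish is lifted off the plate by more than 10 mm (height (world z) of dish_center above 0.07 m).
It fails at once if the dish is tipped more than 0.3 rad (angle between dish_center's own z axis and vertical above 0.3 rad).
It fails at once if the glass dish is pressed with more than 25 N (contact force between the arm and dish above 25 N).
It fails at once if a bystander is moved by more than 30 mm (distance of any of reagent_c, tipbox_c, calculator_c from where it was at the start of the episode above 0.03 m).
It also fails if it takes over 64 s, if anything falls off the work surface, if the arm or the gripper's body presses on something with over 40 N, if the wrist force passes 120 N, or if a joint passes its speed limit or range.

## Working session

There is one attempt and no reset: what is moved stays moved. The work goes in short steps, each a Python script; the robot and the scene stay as the last script left them, time stands still between calls to the robot, and variables do not carry over. Pictures are saved under pics/ and viewed, and the job is handed in when it is done.

```bash
ls; mkdir -p pics; python3 - <<'E'
from station import ctrl, get_state, vision, ticket, models
import cv2, json
print(get_state()); print(ctrl.pinch_z)
for n in ("scene","top"):
    im,d=vision.grab_frame(n); cv2.imwrite(f"pics/{n}0.png",im); ci=vision.camera_info(n); print(n,ci)
    import numpy as np
    R=np.array(ci["R"]);print(-R.T@np.array(ci["t"]))
E
```

```text
pics
{'time': 0.0, 'qpos': array([ 1.39752914,  0.50835135, -0.23750485,  1.5011197 ,  0.12567946,
        1.14890877, -0.15474914]), 'qd': array([-7.75424061e-04,  8.59173560e-04,  8.42746423e-04, -2.01745335e-04,
        4.89320890e-04,  4.82080147e-06,  5.14914798e-04]), 'tau': array([-5.80485157e-04, -6.20593071e+01, -2.18676880e+00, -2.49656439e+01,
        1.28226390e-02,  1.19320714e-02, -3.76035928e-05]), 'tcp_pos': array([ 0.17176423, -0.6004135 ,  0.23042512]), 'eef_rot': array([-8.90262887e-04,  9.90298586e-01,  1.38952866e-01, -1.36707203e-04]), 'contact_force': array([ 0.15486083, -0.04070555, -0.28597075]), 'wrist_torque': array([-0.0137221 , -0.02949973,  0.01545097]), 'width': 0.08516860784605969}
-0.0187
scene {'mtx': array([[491.67425144,   0.        , 273.39595323],
       [  0.        , 491.67425144, 207.66053227],
       [  0.        ,   0.        ,   1.        ]]), 'R': array([[ 0.47047954,  0.88229243, -0.01445911],
       [ 0.57364793, -0.31826467, -0.75474211],
       [-0.67050507,  0.34679628, -0.65586224]]), 't': array([-0.29425919, -0.26878576,  1.7236107 ])}
[ 1.44832104 -0.42366414  0.92333253]
top {'mtx': array([[379.7827789 ,   0.        , 272.4648862 ],
       [  0.        , 379.7827789 , 212.35534861],
       [  0.        ,   0.        ,   1.        ]]), 'R': array([[ 0.01258824, -0.99990875,  0.0049015 ],
       [-0.99314241, -0.01307256, -0.11617771],
       [ 0.11623118, -0.00340541, -0.99321635]]), 't': array([0.01152203, 0.57910622, 1.08750313])}
[0.44858813 0.02279478 1.14734865]
```

View pics/scene0.png

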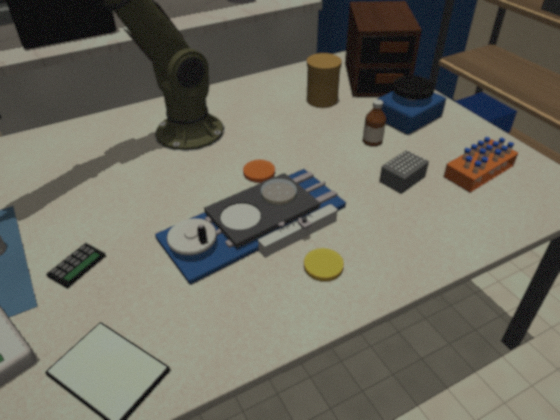

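View pics/top0.png

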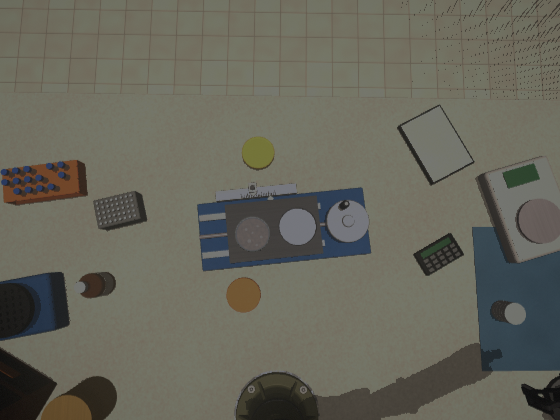

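Top view: the clear glass dish is at (252,233) on the dark plate, the white pocket at (297,227), the handwheel at (347,221) with its handle near (345,204), and the index clip near (253,188). The orange lid at (243,294) and the yellow lid at (258,152) are look-alikes. I'll measure these next.

```bash
cat > h.py <<'E'
from station import ctrl, get_state, vision, ticket, models
import numpy as np, cv2
np.set_printoptions(precision=4,suppress=True)
def ray(cam,px,z):
    ci=vision.camera_info(cam);R=np.array(ci["R"]);t=np.array(ci["t"]);K=np.array(ci["mtx"])
    d=R.T@np.linalg.inv(K)@np.array([px[0],px[1],1.]);c=-R.T@t
    return c+d*(z-c[2])/d[2]
def proj(cam,X):
    ci=vision.camera_info(cam);p=np.array(ci["mtx"])@(np.array(ci["R"])@np.array(X)+np.array(ci["t"]));return p[:2]/p[2]
def crop(cam,x0,y0,w,h,s,fn,im=None):
    if im is None: im,_=vision.grab_frame(cam)
    c=cv2.resize(im[y0:y0+h,x0:x0+w],None,fx=s,fy=s,interpolation=cv2.INTER_CUBIC)
    c=np.clip(c.astype(float)*1.6,0,255).astype(np.uint8)
    cv2.imwrite("pics/"+fn,c)
E
python3 - <<'E'
from h import *
Z=dict(dish_center=.07,pocket=.044,wheel_axis=.06,handle=.114,pointer=.05,index_tip=.06,plate_top=.05,base=.022)
for cam in("top","scene"):
    vision.grab_frame(cam)
    for n,z in Z.items():
        r=models.masks_of(cam,n)
        r2=models.recognise(cam,n)
        print(cam,n,[(np.round(x["p"],2),np.array(x["point"]),ray(cam,x["point"],z), int(x["mask"].sum())) for x in r[:3]],'|',[(np.round(x["p"],2),np.array(x["point"])) for x in r2[:3]])
crop("top",190,170,190,110,4,"topc.png")
crop("scene",150,150,200,130,4,"scenec.png")
E
```

```text
top dish_center [(np.float64(0.97), array([259.4, 151.1]), array([0.7537, 0.0594, 0.07  ]), 810), (np.float64(0.86), array([243.3, 295.7]), array([0.34  , 0.0973, 0.07  ]), 945), (np.float64(0.8), array([251.9, 234.1]), array([0.5118, 0.0766, 0.07  ]), 958)] | [(np.float64(0.93), array([240.9, 293.4])), (np.float64(0.69), array([262.5, 152.4])), (np.float64(0.64), array([252. , 233.9]))]
top pocket [(np.float64(0.6), array([278.4, 225.9]), array([0.5382, 0.0012, 0.044 ]), 4626)] | [(np.float64(0.91), array([278. , 226.9])), (np.float64(0.56), array([ 95.1, 284.1]))]
top wheel_axis [(np.float64(0.75), array([348.7, 220.7]), array([ 0.5545, -0.2006,  0.06  ]), 1379)] | [(np.float64(0.56), array([346.6, 219.3]))]
top handle [(np.float64(0.52), array([344.5, 204.5]), array([ 0.5939, -0.1785,  0.114 ]), 50)] | [(np.float64(0.47), array([342. , 208.9]))]
top pointer [(np.float64(0.75), array([281.5, 224.6]), array([ 0.5416, -0.0076,  0.05  ]), 4288)] | [(np.float64(0.7), array([281.1, 225.3]))]
top index_tip [(np.float64(0.57), array([253.7, 187.9]), array([0.6466, 0.0745, 0.06  ]), 105), 
[... 1087 characters left out ...]
xis [(np.float64(0.98), array([190.8, 237. ]), array([ 0.5642, -0.2017,  0.06  ]), 1465)] | [(np.float64(0.85), array([192.6, 237. ]))]
scene handle [(np.float64(0.47), array([201. , 237.4]), array([ 0.6324, -0.195 ,  0.114 ]), 112)] | []
scene pointer [(np.float64(0.75), array([254.4, 212. ]), array([ 0.5464, -0.0148,  0.05  ]), 3780), (np.float64(0.28), array([ 76. , 266.6]), array([ 0.5159, -0.4774,  0.05  ]), 1299)] | [(np.float64(0.6), array([252.7, 212.4]))]
scene index_tip [] | [(np.float64(0.46), array([306.9, 225.3]))]
scene plate_top [(np.float64(0.65), array([253.7, 212.5]), array([ 0.5473, -0.0174,  0.05  ]), 3737)] | []
scene base [] | [(np.float64(0.85), array([255.6, 223. ]))]
```

View pics/topc.png

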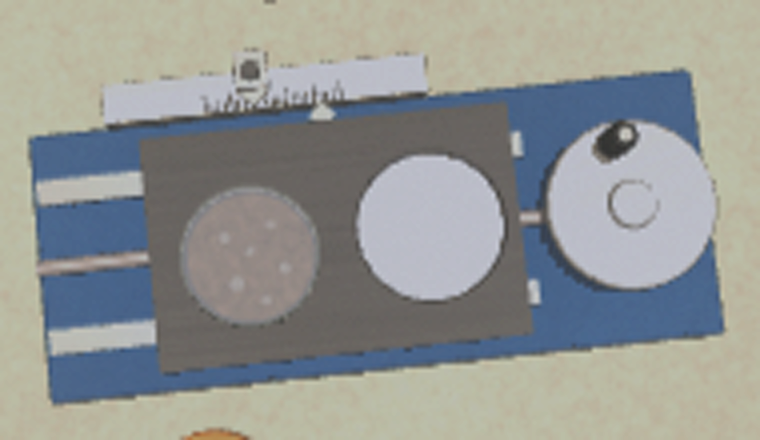

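View pics/scenec.png

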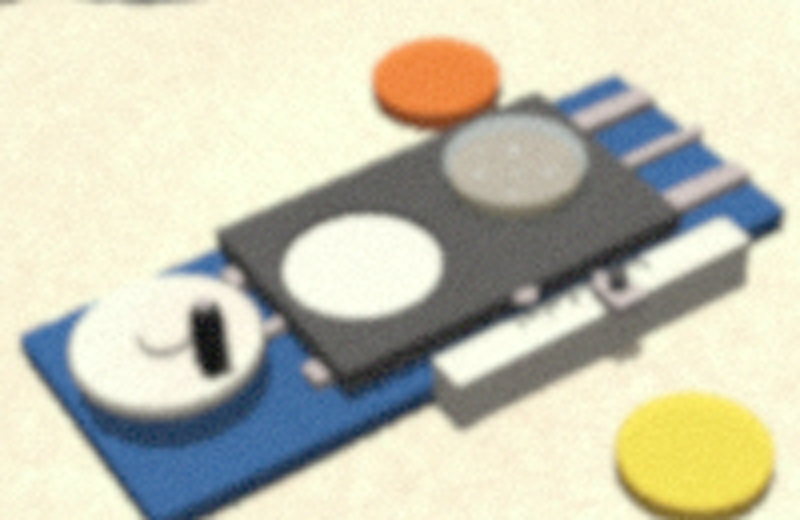

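The crop shows the clear glass dish at crop (250,256), the white pocket at (430,227), the pointer at (322,112), the clip screw at (250,68) and the handle top at about (625,133). My choice is the clear dish on the plate, not the orange or yellow ones on the bench. Next I'll fit a precise geometry in both cameras.

```bash
python3 - <<'E'
from h import *
from scipy.optimize import least_squares
# hand-read corners from crops
T=lambda p:(190+(p[0]+.5)/4-.5,170+(p[1]+.5)/4-.5)
S=lambda p:(150+(p[0]+.5)/4-.5,150+(p[1]+.5)/4-.5)
bc=[ray("top",T(p),.022) for p in [(30,137),(690,70),(724,332),(52,403)]]
pc=[ray("top",T(p),.05) for p in [(140,141),(507,102),(534,330),(160,374)]]
for c in(bc,pc):
    c=np.array(c); print(c.mean(0), [np.linalg.norm(c[i]-c[(i+1)%4]) for i in range(4)])
    u=(c[0]-c[1])+(c[3]-c[2]); print("yaw of y axis",np.degrees(np.arctan2(-u[0],u[1])))
print("pocket",ray("top",T((430,227)),.047),"dish",ray("top",T((250,256)),.07),"wheel",ray("top",T((632,205)),.06),"handle",ray("top",T((625,133)),.114),"pointer",ray("top",T((322,106)),.05),"screw",ray("top",T((250,69)),.069))
print("scene: pocket",ray("scene",S((362,266)),.047),"dish lid",ray("scene",S((516,160)),.07),"wheel",ray("scene",S((168,343)),.06),"handle",ray("scene",S((204,306)),.114),"screw",ray("scene",S((618,277)),.069))
sc=[ray("scene",S(p),.05) for p in [(540,95),(219,235),(348,380),(680,212)]]
print("plate sc",np.mean(sc,0),[np.linalg.norm(sc[i]-sc[(i+1)%4]) for i in range(4)])
# circle fits by white/edges in top
im,d=vision.grab_frame("top")
def circ(pts):
    A=np.c_[2*pts,np.ones(len(pts))];b=(pts**2).sum(1);s=np.linalg.lstsq(A,b,rcond=None)[0];return s[:2],np.sqrt(s[2]+s[:2]@s[:2])
g=cv2.cvtColor(im,cv2.COLOR_BGR2GRAY)
for n,px,z in(("pocket",(297,227),.049),("wheel",(348,221),.06)):
    _,b=cv2.threshold(g,125,255,0); nl,l,st,ce=cv2.connectedComponentsWithStats(b); k=l[px[1],px[0]]
    m=(l==k).astype(np.uint8); cs=max(cv2.findContours(m,0,cv2.CHAIN_APPROX_NONE)[0],key=len)[:,0]
    P=np.array([ray("top",p,z)[:2] for p in cs]); print(n,st[k],circ(P))
r=[x for x in models.masks_of("top","dish_center") if abs(x["point"][1]-233)<15]
for x in r:
    cs=max(cv2.findContours(x["mask"].astype(np.uint8),0,cv2.CHAIN_APPROX_NONE)[0],key=len)[:,0]
    P=np.array([ray("top",p,.07)[:2] for p in cs]);print("dish",circ(P))
    ys,xs=np.nonzero(x["mask"]);print("depth z", np.median(d[ys,xs]))
E
```

```text
[ 0.5335 -0.0141  0.022 ] [np.float64(0.4976869278566168), np.float64(0.19707382644400465), np.float64(0.4968490937779989), np.float64(0.19764311733238485)]
yaw of y axis 6.663282865924166
[0.5299 0.0154 0.05  ] [np.float64(0.2694691631786566), np.float64(0.16679422794957569), np.float64(0.2701574589739359), np.float64(0.16910399094307116)]
yaw of y axis 7.138288848021165
pocket [ 0.5373 -0.0531  0.047 ] dish [0.5132 0.076  0.07  ] wheel [ 0.554  -0.1975  0.06  ] handle [ 0.5984 -0.1823  0.114 ] pointer [0.6247 0.0265 0.05  ] screw [0.6479 0.0786 0.069 ]
scene: pocket [ 0.5397 -0.0542  0.047 ] dish lid [0.5159 0.0759 0.07  ] wheel [ 0.5597 -0.1978  0.06  ] handle [ 0.5956 -0.1813  0.114 ] screw [0.6523 0.0766 0.069 ]
plate sc [0.5341 0.0157 0.05  ] [np.float64(0.26825344959101804), np.float64(0.16885352641441667), np.float64(0.2694618419545174), np.float64(0.1636507396937163)]
pocket [     0      0    560    420 235200] (array([ 0.6539, -0.0044]), np.float64(0.8294716821236114))Traceback (most recent call last):
  File "<stdin>", line 23, in <module>
  File "h.py", line 5, in ray
    ci=vision.camera_info(cam);R=np.array(ci["R"]);t=np.array(ci["t"]);K=np.array(ci["mtx"])
ValueError: time passes only in moves, steps and waits
```

Heights, sizes and both cameras agree to about 3 mm. The dish is at about (0.5145, 0.076), the pocket at about (0.539, -0.054), the wheel axis at about (0.556, -0.198) and yaw is about 7°. The index is about 47 mm ahead of the pointer. I'll push with the open jaws as a two-finger cradle, so first I'll check that the poses are reachable.

```bash
cat >> h.py <<'E'
_ci={n:{k:np.array(v) for k,v in vision.camera_info(n).items()} for n in("top","scene")}
def ray(cam,px,z):
    c=_ci[cam];R,t,K=c["R"],c["t"],c["mtx"]
    d=R.T@np.linalg.inv(K)@np.array([px[0],px[1],1.]);o=-R.T@t
    return o+d*(z-o[2])/d[2]
def proj(cam,X):
    c=_ci[cam];p=c["mtx"]@(c["R"]@np.array(X)+c["t"]);return p[:2]/p[2]
yaw=np.radians(6.95)
u=np.array([-np.sin(yaw),np.cos(yaw),0]); v=np.array([np.cos(yaw),np.sin(yaw),0])
dish=np.array([.5145,.076,0]); pocket=np.array([.5390,-.0540,0]); wheel=np.array([.556,-.1978,0])
plate=pocket+.07*u
def qd(a): return np.array([0,np.cos(a),np.sin(a),0])
# tool y along v: tool-x angle = 2a
qA=qd((yaw+np.pi/2)/2); qB=qd((yaw-np.pi/2)/2)
E
python3 - <<'E'
from h import *
print(get_state()["time"])
for n,q in(("A",qA),("B",qB)):
    for P,z in((dish+.05*u,.22),(dish+.05*u,.043),(pocket+.037*u,.043),(wheel+.045*v,.075),(wheel-.045*v,.075),(wheel+.045*u,.075),(wheel-.045*u,.075)):
        p=P.copy();p[2]=z
        j=ctrl.ik(p,q); print(n,p,None if j is None else np.array(j))
E
```

```text
1.95
A [0.5084 0.1256 0.22  ] [ 0.4917  0.6326 -1.3077  1.7759  0.6454  1.2506 -0.8682]
A [0.5084 0.1256 0.043 ] [ 0.1035  0.6464 -0.6046  1.9884  0.5747  0.6813 -0.7452]
A [ 0.5345 -0.0173  0.043 ] [ 0.3912  0.6644 -0.6308  1.9594  0.5927  0.7089 -0.482 ]
A [ 0.6007 -0.1924  0.075 ] [ 0.6429  0.732  -0.6394  1.6709  0.5263  0.9173 -0.0805]
A [ 0.5113 -0.2032  0.075 ] [ 0.7366  0.6307 -0.6303  1.8918  0.5136  0.7857 -0.054 ]
A [ 0.5506 -0.1531  0.075 ] [ 0.6461  0.6664 -0.6716  1.8351  0.5465  0.8333 -0.1793]
A [ 0.5614 -0.2425  0.075 ] [ 0.7229  0.6971 -0.5925  1.7256  0.488   0.8705  0.0382]
B [0.5084 0.1256 0.22  ] [ 0.4642  0.5898 -1.2246  1.7761  0.5938  1.2087  2.3311]
B [0.5084 0.1256 0.043 ] [ 0.4091  0.8984 -1.2267  1.9849  1.0086  1.0561  1.9601]
B [ 0.5345 -0.0173  0.043 ] [-0.5695  0.8112  0.9511  1.9714 -0.8985  0.8549 -2.1325]
B [ 0.6007 -0.1924  0.075 ] [ 0.191   0.6678  0.1334  1.6774 -0.1146  0.804  -2.6446]
B [ 0.5113 -0.2032  0.075 ] [ 0.2556  0.5705  0.1192  1.8981 -0.1025  0.6788 -2.5843]
B [ 0.5506 -0.1531  0.075 ] [ 0.1568  0.5947  0.1114  1.8416 -0.0957  0.7104 -2.6984]
B [ 0.5614 -0.2425  0.075 ] [ 0.2821  0.6445  0.1393  1.7318 -0.1197  0.7736 -2.5408]
```

```bash
python3 - <<'E'
from h import *
P=dish+.05*u
# pick IK seeds: choose joint solution with small |q3|
ctrl.movep([.5345,-.0173,.25],qA); s=get_state(); print(s["time"],s["tcp_pos"],s["qpos"])
ctrl.movel([P[0],P[1],.22],qA,max_speed=.25); s=get_state(); print(s["time"],s["tcp_pos"],s["qpos"])
ctrl.movel([P[0],P[1],.06],qA,max_speed=.12); s=get_state(); print(s["time"],s["tcp_pos"],s["contact_force"])
im,_=vision.grab_frame("top"); crop("top",190,170,190,110,4,"t1.png",im)
im,_=vision.grab_frame("scene"); crop("scene",150,130,200,150,4,"s1.png",im)
E
```

```text
4.3917 [ 0.5346 -0.0186  0.2498] [ 0.5803  0.4515 -0.893   1.7022  0.3781  1.1716 -0.2951]
5.1333 [0.5089 0.1241 0.2199] [ 0.3048  0.4618 -0.8834  1.7772  0.3993  1.0934 -0.5956]
6.6167 [0.5088 0.1258 0.0606] [-0.2141 -0.2651 -0.7706]
```

View pics/s1.png

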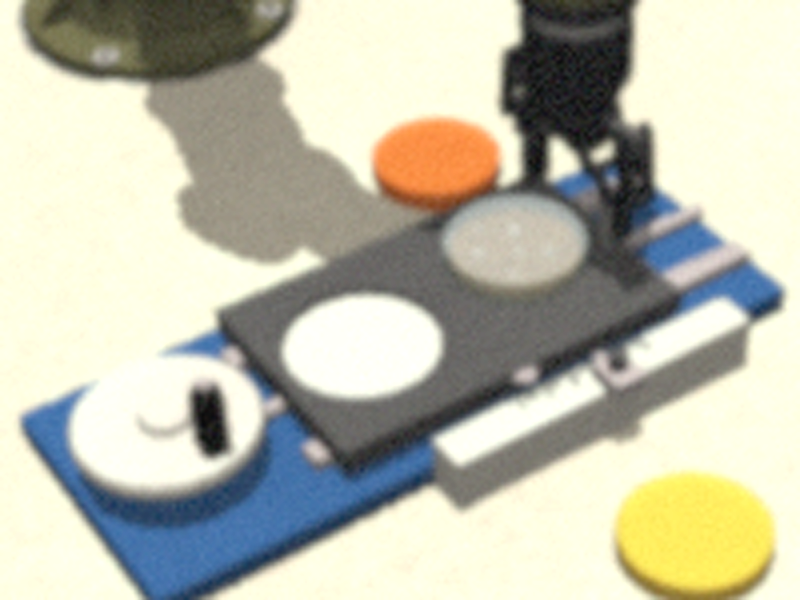

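View pics/t1.png

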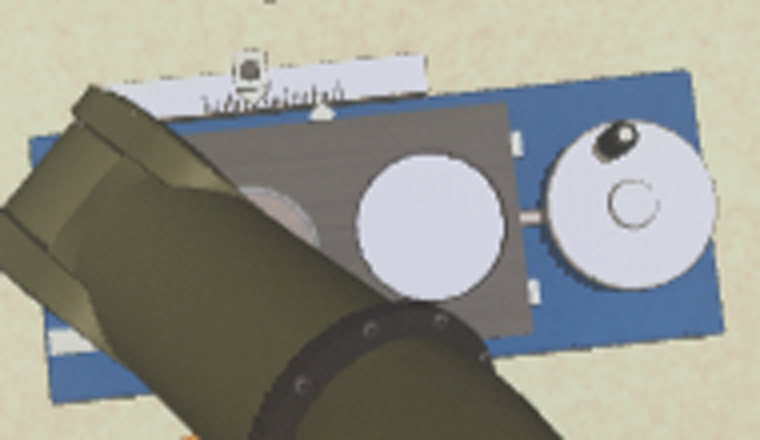

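The scene view shows the fingers straddling the dish from the +y side, with the dish undisturbed. I'll descend and push gently, using force checks.

```bash
python3 - <<'E'
from h import *
def st(l):
    s=get_state(); f=s["contact_force"]; d=(s["tcp_pos"]-pocket)
    print(l,round(s["time"],2),"u,v,z",round(d@u,4),round(d@v,4),round(s["tcp_pos"][2],4),"f(u,v,z)",round(f@u,2),round(f@v,2),round(f[2],2)); return s,f
P=dish+.05*u
for z in(.052,.046):
    ctrl.movel([P[0],P[1],z],qA,max_speed=.05); s,f=st("down")
    if abs(f[2])>4: print("touch");raise SystemExit
A=P; B=pocket+.045*u
n=9
for k in range(1,n+1):
    p=A+(B-A)*k/n; p[2]=.046
    ctrl.movel(p,qA,max_speed=.05); s,f=st(k)
    if np.hypot(f@u,f@v)>6: print("force");break
im,_=vision.grab_frame("scene"); crop("scene",150,130,200,150,4,"s2.png",im)
E
```

```text
down 7.03 u,v,z 0.1819 -0.0089 0.0516 f(u,v,z) 0.5 0.3 -0.18
down 7.29 u,v,z 0.1819 -0.0089 0.0456 f(u,v,z) -1.7 0.21 0.04
1 7.75 u,v,z 0.1661 -0.0075 0.046 f(u,v,z) -0.14 0.34 -0.11
2 8.21 u,v,z 0.151 -0.0067 0.0459 f(u,v,z) 0.33 -0.57 0.46
3 8.67 u,v,z 0.1357 -0.0058 0.0459 f(u,v,z) 0.86 0.05 1.83
4 9.12 u,v,z 0.1206 -0.0048 0.0459 f(u,v,z) -0.28 -0.57 -0.3
5 9.58 u,v,z 0.1053 -0.0039 0.0459 f(u,v,z) -0.18 0.95 -0.84
6 10.04 u,v,z 0.0901 -0.0029 0.0459 f(u,v,z) 0.28 0.14 0.1
7 10.5 u,v,z 0.0749 -0.002 0.0459 f(u,v,z) 0.17 -0.24 -0.17
8 10.96 u,v,z 0.0596 -0.001 0.0459 f(u,v,z) 0.19 -0.12 -0.4
9 11.42 u,v,z 0.0445 -0.0001 0.0459 f(u,v,z) 0.83 -0.59 -0.23
```

View pics/s2.png

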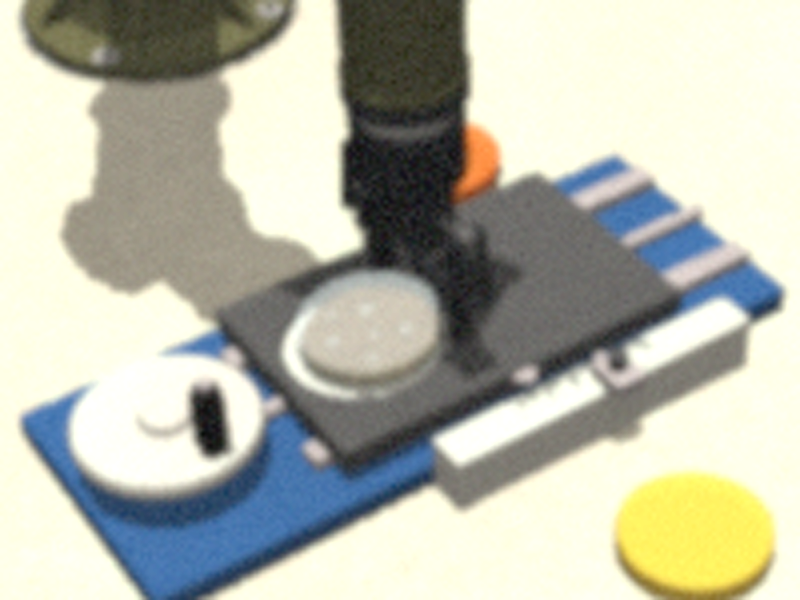

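The dish is about 8 mm short of the pocket (a white crescent shows at crop (295,350)). Now I'll use 2 mm steps with a force stop.

```bash
python3 - <<'E'
from h import *
S=lambda p:(150+(p[0]+.5)/4-.5,130+(p[1]+.5)/4-.5)
d=ray("scene",S((371,320)),.07); e=ray("scene",S((362,346)),.049)
print("dish-pocket u,v",(d-e)@u,(d-e)@v)
def st(l):
    s=get_state(); f=s["contact_force"]; d=(s["tcp_pos"]-pocket)
    print(l,round(s["time"],2),"u,v,z",round(d@u,4),round(d@v,4),round(s["tcp_pos"][2],4),"f(u,v,z)",round(f@u,2),round(f@v,2),round(f[2],2)); return s,f
for o in(.042,.040,.038,.036):
    p=pocket+o*u; p[2]=.046
    ctrl.movel(p,qA,max_speed=.03); s,f=st(o)
    if np.hypot(f@u,f@v)>5: print("force");break
im,_=vision.grab_frame("scene"); crop("scene",150,130,200,150,4,"s3.png",im)
E
```

```text
dish-pocket u,v 0.007035702475975056 0.0022700554955794932
0.042 11.72 u,v,z 0.0419 -0.0 0.046 f(u,v,z) 0.35 -0.73 0.13
0.04 11.97 u,v,z 0.0399 -0.0 0.046 f(u,v,z) 0.06 0.22 0.75
0.038 12.22 u,v,z 0.038 0.0001 0.046 f(u,v,z) -0.31 0.46 0.74
0.036 12.47 u,v,z 0.0359 0.0 0.046 f(u,v,z) 1.25 -0.16 0.77
```

View pics/s3.png

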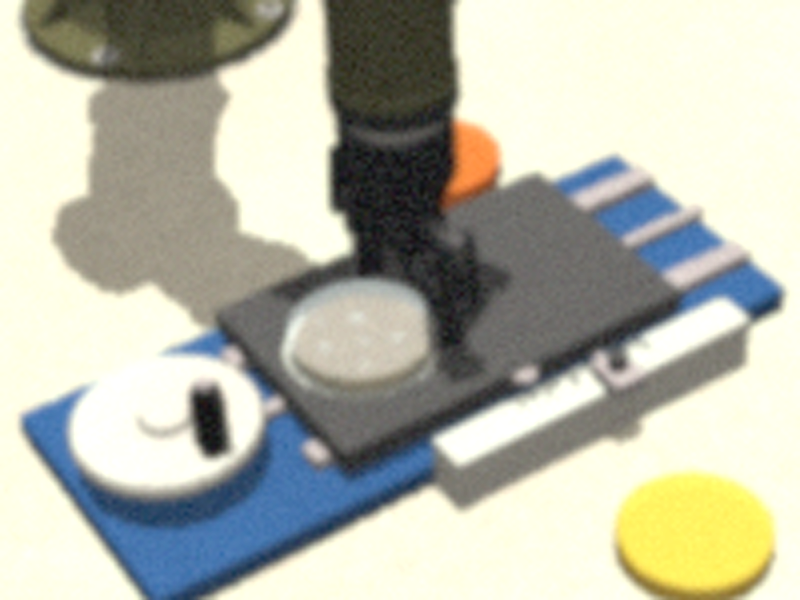

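```bash
cat >> h.py <<'E'
def world(cam,d):
    c=_ci[cam];h,w=d.shape;X,Y=np.meshgrid(np.arange(w),np.arange(h))
    P=np.stack([X,Y,np.ones_like(X)],-1)@np.linalg.inv(c["mtx"]).T*d[...,None]
    return (P-c["t"])@c["R"]
def lid(tag=""):
    im,d=vision.grab_frame("scene");W=world("scene",d)
    best=None
    for x in models.masks_of("scene","dish_center"):
        q=ray("scene",x["point"],.067)
        if np.linalg.norm(q[:2]-pocket[:2])<.1: best=x;break
    if best is None: print("no dish");return im,d
    m=cv2.erode(best["mask"].astype(np.uint8),np.ones((7,7)))>0
    Q=W[m&(d>0)]
    Q=Q[np.abs(Q[:,2]-np.median(Q[:,2]))<.01]
    A=np.c_[Q[:,:2]-Q[:,:2].mean(0),np.ones(len(Q))];s=np.linalg.lstsq(A,Q[:,2],rcond=None)[0]
    pl=[np.median(W[int(r)-2:int(r)+3,int(c)-2:int(c)+3,2]) for c,r in [proj("scene",np.r_[(plate+a*u+b*v)[:2],.05]) for a,b in((.10,.03),(.08,0.06),(-.12,.07),(-.12,-.07))]]
    print(tag,"lid z",s[2],"slope",s[:2],"n",len(Q),"plate z",np.array(pl),"pt",best["point"], (ray("scene",best["point"],.064)-pocket)@np.c_[u,v])
    return im,d
E
python3 - <<'E'
from h import *
lid()
E
```

```text
lid z 0.06454852771600034 slope [-0.0068  0.0047] n 493 plate z [0.051  0.0509 0.0503 0.051 ] pt [242.4, 214.4] [-0.001   0.0151]
```

The lid is 13.5 mm above the plate and level, so the dish is seated. I'll back off, recheck from both cameras, and look at the wheel.

```bash
python3 - <<'E'
from h import *
p=pocket+.05*u; p[2]=.046; ctrl.movel(p,qA,max_speed=.06)
p[2]=.17; ctrl.movel(p,qA,max_speed=.2)
w=wheel+np.array([.0405,.0155,0]); 
ctrl.movel([w[0],w[1],.17],qA,max_speed=.2)
im,d=lid("after"); crop("scene",150,130,200,150,4,"s4.png",im)
im,d=vision.grab_frame("top"); crop("top",190,170,190,110,4,"t4.png",im)
s=get_state(); print(s["time"],s["tcp_pos"],s["contact_force"])
E
```

```text
after lid z 0.06448011708797545 slope [-0.0037  0.0012] n 538 plate z [0.0498 0.051  0.0507 0.2088] pt [241.4, 215.3] [-0.0051  0.0166]
15.0083 [ 0.5964 -0.1808  0.1703] [-0.5021 -1.0956  0.2826]
```

View pics/s4.png

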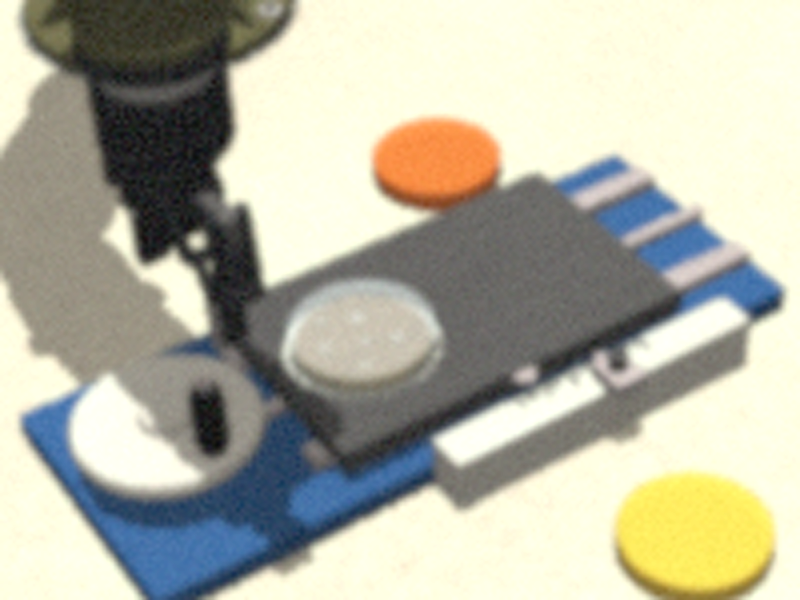

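View pics/t4.png

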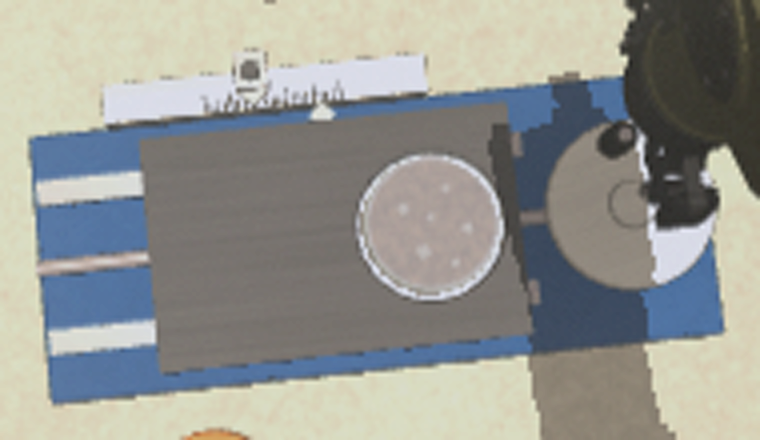

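The dish is seated and centred, with an even white ring around it in the top view. The handle top is at crop (622,133), matching my estimate. Now I'll grasp the handle.

```bash
python3 - <<'E'
from h import *
h=np.array([.597,-.182])
ctrl.movel([h[0],h[1],.12],qA,max_speed=.15); s=get_state(); print(s["time"],s["tcp_pos"],s["contact_force"])
ctrl.movel([h[0],h[1],.073],qA,max_speed=.08); s=get_state(); print(s["time"],s["tcp_pos"],s["contact_force"])
if np.linalg.norm(s["contact_force"])>6: raise SystemExit("touch")
ctrl.close_gripper(force=35); s=get_state(); print(s["time"],s["tcp_pos"],s["contact_force"],s["wrist_torque"],s["width"])
im,d=vision.grab_frame("scene"); crop("scene",130,130,200,150,4,"s5.png",im)
E
```

```text
15.4917 [ 0.5971 -0.1816  0.1203] [-0.0665 -0.6123  1.2798]
16.225 [ 0.5972 -0.1818  0.073 ] [0.0702 0.0102 0.5109]
16.825 [ 0.5966 -0.1822  0.0734] [-2.7496  0.0074  4.5277] [-0.0801  0.6447  0.0209] 0.02098768231418424
```

View pics/s5.png

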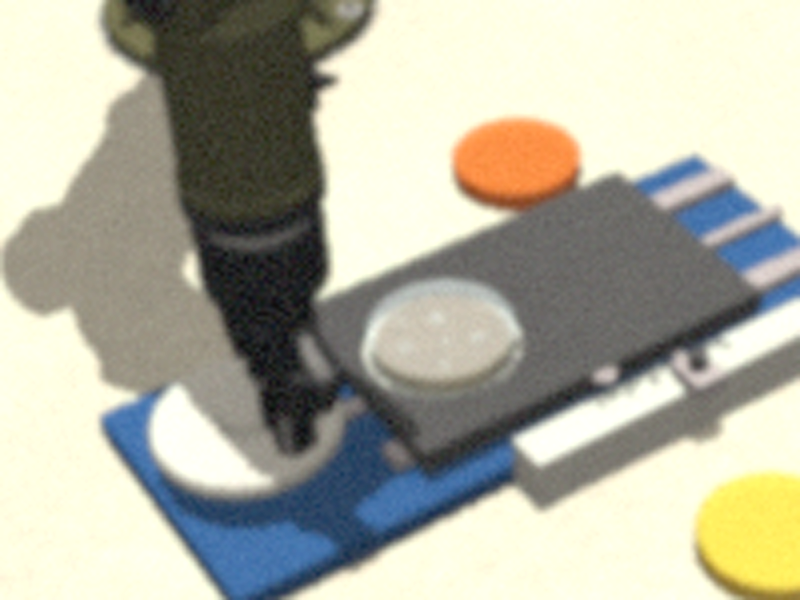

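The handle is gripped (width 21 mm against 22 mm nominal). I'll crank 45° first, logging the forces.

```bash
cat > crank.py <<'E'
from h import *
import json,sys,os
# follow circle; centre c adapted from radial force
f0=json.load(open("crank.json")) if os.path.exists("crank.json") else dict(c=[.556,-.1978],th=None,turned=0.,log=[])
def go(total,step=15,K=3e-4,sp=.08):
    c=np.array(f0["c"])
    if f0["th"] is None:
        p=get_state()["tcp_pos"][:2]-c; f0["th"]=float(np.arctan2(p[1],p[0])); print("r0",np.hypot(*p),"th0",np.degrees(f0["th"]))
    r=.045; n=max(1,int(np.ceil(abs(total)/step)))
    for k in range(n):
        f0["th"]-=np.radians(total/n)
        e=np.array([np.cos(f0["th"]),np.sin(f0["th"])])
        p=c+r*e
        ctrl.movel([p[0],p[1],.0735],qA,max_speed=sp)
        s=get_state();f=s["contact_force"][:2];fr=f@e;ft=f@np.array([e[1],-e[0]])
        a=s["tcp_pos"][:2]-c
        print(round(s["time"],2),round(np.degrees(f0["th"]),1),"act",round(np.degrees(np.arctan2(a[1],a[0])),1),round(np.hypot(*a),4),"fr",round(fr,1),"ft",round(ft,1),"fz",round(s["contact_force"][2],1),"w",round(s["width"],4))
        c=c+np.clip(K*fr,-.0008,.0008)*e
        if np.hypot(*f)>30: print("ABORT");break
    f0["c"]=c.tolist();print("c",c)
    json.dump(f0,open("crank.json","w"))
E
python3 - <<'E'
from crank import *
go(45,7.5)
E
```

```text
r0 0.04347487978284697 th0 21.03937463817963
17.12 13.5 act 13.1 0.0435 fr -5.7 ft 0.1 fz 4.1 w 0.0212
17.38 6.0 act 5.6 0.0442 fr -5.0 ft -0.8 fz 3.7 w 0.0208
17.62 -1.5 act -1.7 0.045 fr -2.2 ft -0.3 fz 2.3 w 0.0211
17.88 -9.0 act -9.4 0.0456 fr 1.7 ft -0.5 fz -0.9 w 0.0209
18.12 -16.5 act -17.2 0.045 fr -0.9 ft -0.2 fz -0.1 w 0.0209
18.38 -24.0 act -24.8 0.0452 fr 0.0 ft -0.5 fz -2.7 w 0.0213
c [ 0.554  -0.1981]
```

```bash
python3 - <<'E'
from crank import *
go(60,15)
im,d=vision.grab_frame("top"); crop("top",190,170,190,110,4,"t6.png",im)
E
```

```text
18.68 -39.0 act -40.5 0.0451 fr 0.3 ft 2.4 fz -1.4 w 0.021
18.98 -54.0 act -55.1 0.045 fr -1.1 ft 1.5 fz -0.7 w 0.0209
19.27 -69.0 act -69.8 0.0452 fr 0.6 ft 2.1 fz -2.1 w 0.0211
19.57 -84.0 act -84.7 0.0449 fr 0.1 ft 2.5 fz -1.7 w 0.0208
c [ 0.5539 -0.198 ]
```

View pics/t6.png

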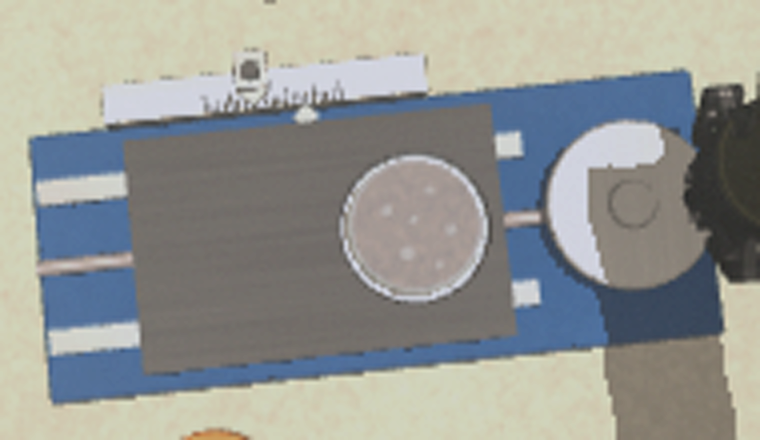

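The plate moved about 11.6 mm for 105° as expected, with the dish still seated. I'll continue to about 395° in total, then measure.

```bash
python3 - <<'E'
from crank import *
go(290,15,sp=.1)
for i in range(2):
  im,d=vision.grab_frame("top"); cv2.imwrite(f"pics/raw_t{i}.png",im)
crop("top",225,175,80,40,10,"t7.png",im)
im,d=vision.grab_frame("scene"); cv2.imwrite("pics/raw_s.png",im); crop("scene",260,190,80,60,10,"s7.png",im)
print(get_state()["time"])
E
```

```text
19.89 -98.5 act -99.2 0.0448 fr -0.3 ft 2.9 fz -2.5 w 0.0209
20.16 -113.0 act -113.7 0.0448 fr -0.4 ft 2.9 fz -1.0 w 0.021
20.43 -127.5 act -128.2 0.0448 fr -0.7 ft 3.2 fz -2.9 w 0.0209
20.69 -142.0 act -142.6 0.0449 fr 0.0 ft 3.2 fz -3.5 w 0.0206
20.96 -156.5 act -157.2 0.0449 fr 0.5 ft 2.4 fz -3.9 w 0.0208
21.23 -171.0 act -171.8 0.0447 fr 0.0 ft 2.0 fz -6.2 w 0.0211
21.49 -185.5 act 173.7 0.0446 fr -0.4 ft 2.1 fz -7.3 w 0.0204
21.76 -200.0 act 159.3 0.0447 fr -1.3 ft 2.1 fz -7.1 w 0.0209
22.02 -214.5 act 145.0 0.0451 fr 0.8 ft 2.0 fz -6.6 w 0.021
22.29 -229.0 act 130.6 0.0448 fr -0.0 ft 2.2 fz -6.5 w 0.0209
22.56 -243.5 act 116.0 0.0448 fr 0.6 ft 2.0 fz -6.2 w 0.0209
22.82 -258.0 act 101.5 0.0447 fr -0.8 ft 1.7 fz -6.7 w 0.0208
23.09 -272.5 act 86.9 0.0449 fr -0.7 ft 2.9 fz -7.1 w 0.021
23.36 -287.0 act 72.6 0.0451 fr 0.6 ft 2.2 fz -7.0 w 0.0212
23.62 -301.5 act 57.9 0.0449 fr 0.6 ft 2.1 fz -6.3 w 0.0212
23.89 -316.0 act 43.3 0.0448 fr 1.1 ft 3.2 fz -5.4 w 0.0209
24.16 -330.5 act 28.6 0.0445 fr -0.8 ft 2.2 fz -4.5 w 0.0209
24.43 -345.0 act 14.1 0.0448 fr 0.1 ft 2.4 fz -4.7 w 0.0208
24.69 -359.5 act -0.4 0.0449 fr -0.1 ft 2.3 fz -3.5 w 0.021
24.96 -374.0 act -15.0 0.045 fr 0.8 ft 2.6 fz -3.8 w 0.021
c [ 0.5547 -0.1976]
25.1083
```

View pics/t7.png

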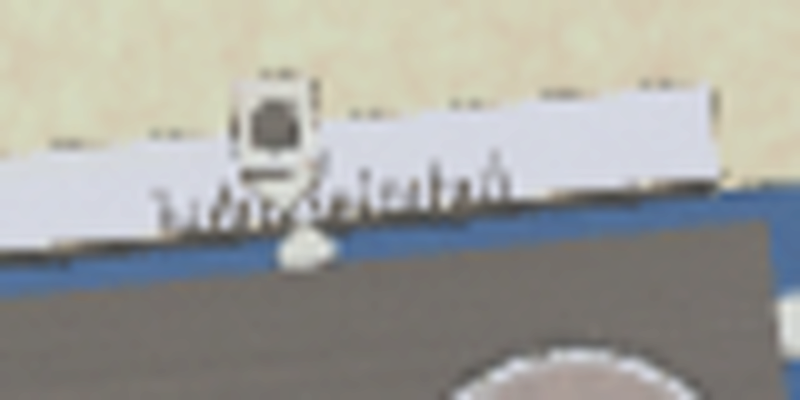

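View pics/s7.png

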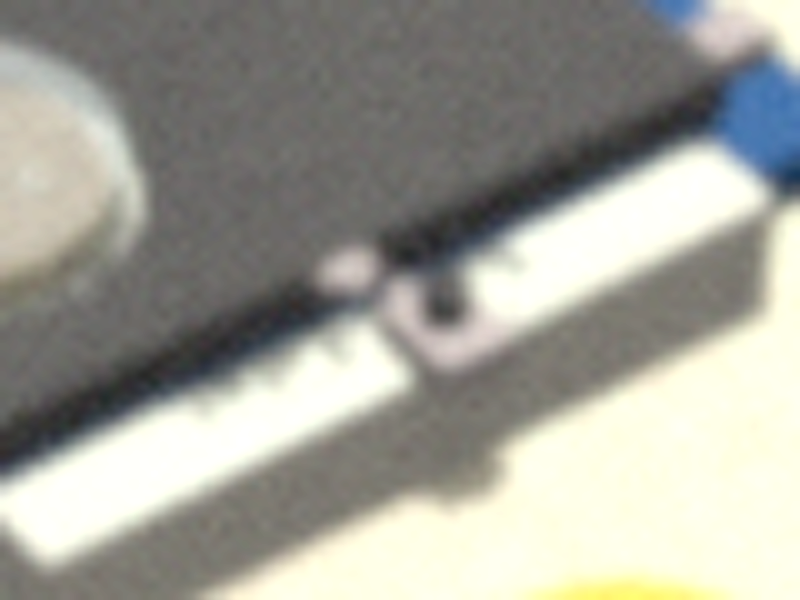

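```bash
python3 - <<'E'
from h import *
f=lambda o,p,s=10:(o[0]+(p[0]+.5)/s-.5,o[1]+(p[1]+.5)/s-.5)
for nm,cam,o,sc,pt,t in (("top","top",(225,175),(274,125),(307,250),(303,229)),("scene","scene",(260,190),(446,300),(348,268),(375,280))):
    a=ray(cam,f(o,sc),.069);b=ray(cam,f(o,pt),.050);c=ray(cam,f(o,t),.05)
    print(nm,"gap u (index-pointer) centroid",(a-b)@u,"v",(a-b)@v,"tip",(a-c)@u,"v",(a-c)@v)
    print("pointer-plate predicted travel",(b-plate)@u, "index",(a-plate)@u)
# edge refine of the plate: -> bright blob centroid of pointer from raw top images
for i in range(2):
    im=cv2.imread(f"pics/raw_t{i}.png").astype(float)
    s=im[194:204,250:262].mean(2); print(np.round(s).astype(int))
E
```

```text
top gap u (index-pointer) centroid 0.005229066692775548 v 0.03428347176028435 tip 0.0047078288998838565 v 0.027988380762678913
pointer-plate predicted travel 0.04378695751481968 index 0.04901602420759524
scene gap u (index-pointer) centroid 0.00016448037217228894 v 0.04137293324357694 tip -0.0027679387486164147 v 0.03339217481399543
pointer-plate predicted travel 0.044272328366045985 index 0.04443680873821827
[[117 117 129 132 126  97 109 135 107 109 132 109]
 [135  77 108 125  99 135  79 132  67  83 111  77]
 [133  88 129  70 109 132 106 103  66  94  98  53]
 [119  63  83  61  87 112  73  55  55  55  57  59]
 [ 58  58  59  69 116 132 130  82  60  54  65  68]
 [ 66  68  73 119 133 132 132 132 100  72  72  71]
 [ 73  73  80 129 130 130 129 126  89  71  71  72]
 [ 73  73  68 106 111 111  95  72  65  69  70  69]
 [ 70  69  69  69  69  69  70  68  69  69  69  69]
 [ 70  69  70  69  69  69  69  68  69  70  69  70]]
[[117 116 129 133 126  98 109 135 107 109 132 109]
 [135  77 107 125  99 134  78 131  67  82 110  77]
 [133  88 130  70 109 132 107 104  65  94  98  54]
 [119  63  84  61  86 113  73  54  54  56  57  58]
 [ 57  58  58  70 117 132 130  83  59  54  66  68]
 [ 66  67  72 119 133 132 132 132 100  72  72  72]
 [ 73  72  80 129 131 130 128 126  89  71  71  72]
 [ 74  72  68 106 111 111  96  72  64  68  70  68]
 [ 69  70  69  70  69  70  70  69  69  69  69  69]
 [ 70  69  69  69  69  69  69  69  69  69  69  70]]
```

The two cameras disagree (5 mm against 0 mm), so my hand-read pixels aren't good enough. I'll refine with sub-pixel centroids and a model overlay.

```bash
python3 - <<'E'
from h import *
def cen(g,x0,x1,y0,y1,lo,hi,dark=False):
    s=g[y0:y1,x0:x1].copy(); w=np.clip((s-lo)/(hi-lo),0,1)
    if dark:w=1-w
    Y,X=np.mgrid[y0:y1,x0:x1]; return np.array([(w*X).sum(),(w*Y).sum()])/w.sum(), w.sum()
t=cv2.imread("pics/raw_t1.png").astype(float).mean(2); s=cv2.imread("pics/raw_s.png").astype(float)
print(np.round(t[181:198,246:260]).astype(int))
ss=s.mean(2)
print("scene");print(np.round(ss[210:232,288:312]).astype(int))
E
```

```text
[[127 125 124 125 125 124 126 122 125 126 123 123 126 127]
 [127 126 125 125 125 104 111  94 110 125 120 123 126 127]
 [128 128 126 131 131 132 131 132 130 130  91 126 125 126]
 [129 128 123 129 131 125 124 126 128 131 100 126 126 123]
 [128 127 118 129 124  82  71  83 104 131  95 124 125 125]
 [129 127 101 129  81  71  70  72  98 132 116 127 127 127]
 [129 127  79 129  73  72  72  72  67 133 110 136 136 136]
 [130 133  80 129  71  69  69  67  59 133 133 135 136 136]
 [136 136 114 132  87  73  67  70  77 133 134 133 136 136]
 [135 135 111 133 133 132 112 134 133 132 129 111 136 136]
 [136 136 136 126 127 127 127 127 130 125 103 108 136 136]
 [136 134 135  70  73  75  76  83 115 131 106 116 136 136]
 [135 109 135 107 111 130 132 133 133 126  87 136 133 134]
 [131  73 133 129 117 116 129 133 126  98 109 135 107 109]
 [106  86 111  79 135  77 107 125  99 134  78 131  67  82]
 [ 71 116 109  73 133  88 130  70 109 132 107 104  65  94]
 [ 78 127  85  76 119  63  84  61  86 113  73  54  54  56]]
scene
[[ 67  67  66  64  66  67  68  70  67  68  67  68  66  64  61  58  54  49
   45  37  37  2
[... 1432 characters left out ...]
15 140 150 145 134 141 151 163 157 146 121  99  88  99 116 124 125
  119 109  96  87  75  72]
 [118 136 151 160 159 151 149 158 163 162 157 143 119  90  83  96 106 105
   96  85  75  70  66  71]
 [138 151 160 163 162 158 162 163 166 164 162 153 131  99  73  74  78  79
   73  69  66  67  71  73]
 [148 159 163 161 162 163 164 163 165 162 154 146 126  93  74  68  70  69
   66  69  68  70  71  73]
 [157 159 164 164 165 164 164 162 155 146 134 116 100  83  75  69  70  67
   71  71  72  71  74  76]
 [163 163 164 165 165 161 156 147 138 120 103  88  82  76  72  74  69  72
   72  66  72  75  72  74]
 [163 165 163 160 157 147 135 117 106  91  82  81  73  71  73  76  73  74
   73  75  74  76  74  74]]
```

```bash
python3 - <<'E'
from h import *
own={"top":np.array([.5299,.0154,0]),"scene":np.array([.5341,.0157,0])}
for cam,fn,o,w,h,s in(("top","raw_t1.png",(225,172),80,48,10),("scene","raw_s.png",(262,190),80,60,10)):
    im=cv2.imread("pics/"+fn); c=im[o[1]:o[1]+h,o[0]:o[0]+w]
    c=np.clip(cv2.resize(c,None,fx=s,fy=s,interpolation=cv2.INTER_CUBIC).astype(float)*1.4,0,255).astype(np.uint8)
    C=own[cam]
    def L(pts,z,col,cl=True):
        q=[]
        for a,b in pts:
            X=C+a*u+b*v; X=np.array([X[0],X[1],z]); p=proj(cam,X); q.append([(p[0]-o[0]+.5)*s-.5,(p[1]-o[1]+.5)*s-.5])
        cv2.polylines(c,[np.round(q).astype(np.int32)],cl,col,1,cv2.LINE_AA)
    T=.0439
    L([(T-.01,.085),(T,.095),(T+.01,.085)],.05,(0,0,255))
    L([(T-.135,.085),(T+.135,.085)],.05,(0,255,255),False)
    for I,col in((.0463,(0,255,0)),(.0485,(255,0,255))):
        L([(I+.007*np.cos(k),.124+.007*np.sin(k)) for k in np.linspace(0,6.28,24)],.069,col)
        L([(I-.012,.112),(I+.012,.112),(I+.012,.140),(I-.012,.140)],.064,col)
    L([(T-.3,.099),(T+.3,.099)],.044,(255,255,0),False);L([(T-.3,.129),(T+.3,.129)],.044,(255,255,0),False)
    cv2.imwrite(f"pics/ov_{cam}.png",c)
E
```

```text
(no output)
```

View pics/ov_top.png

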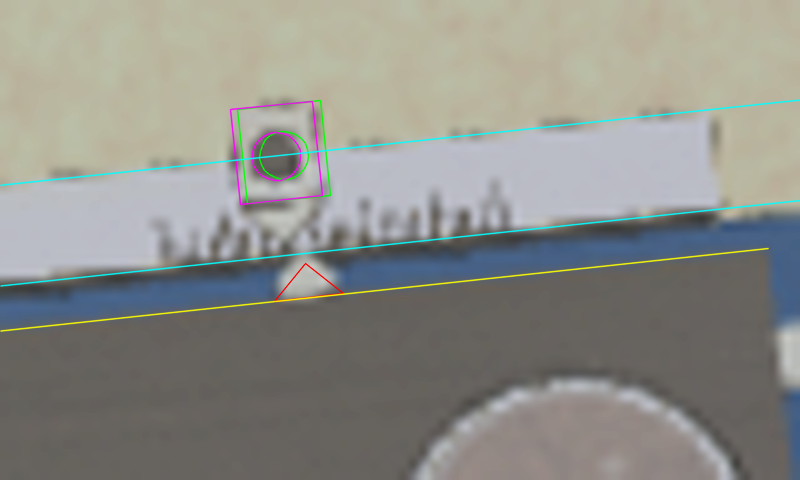

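View pics/ov_scene.png

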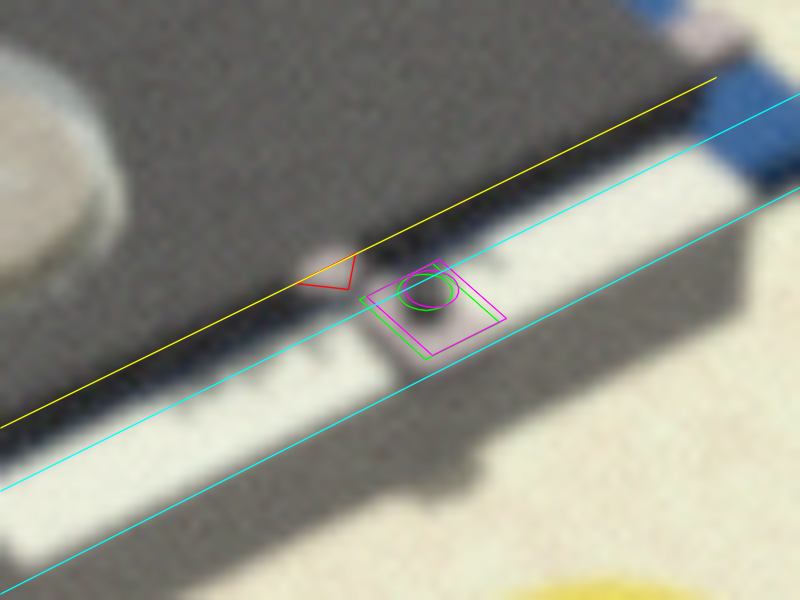

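The overlays resolve it. The top view fits well. In the scene view the dark blob includes the side of the tall screw, so its effective height is about 63 mm, which gives a gap of about 4.1 mm. The top view gives about 4.8 mm. I'll move 4.5 mm (40°) and then remeasure.

```bash
python3 - <<'E'
from crank import *
go(40,10,sp=.06)
ctrl.pause(.2)
im,d=vision.grab_frame("top"); cv2.imwrite(f"pics/raw_t8.png",im)
crop("top",225,172,80,48,10,"t8.png",im)
im,d=vision.grab_frame("scene"); cv2.imwrite("pics/raw_s8.png",im); crop("scene",262,190,80,60,10,"s8.png",im)
t=cv2.imread("pics/raw_t8.png").astype(float).mean(2)
s=t[194:204,246:262]; print(np.round(s).astype(int))
st=get_state();print(st["time"],st["tcp_pos"],st["contact_force"])
E
```

```text
25.39 -384.0 act -24.0 0.0448 fr 0.0 ft 0.1 fz -3.9 w 0.0207
25.68 -394.0 act -34.5 0.0449 fr -0.9 ft -0.4 fz -3.5 w 0.021
25.96 -404.0 act -44.8 0.0452 fr 1.2 ft 0.5 fz -4.5 w 0.0207
26.24 -414.0 act -54.7 0.0449 fr -0.5 ft 0.2 fz -4.1 w 0.021
c [ 0.5546 -0.1976]
[[130  72 132 128 116 115 128 131 126  97 107 134 106 108 132 109]
 [105  84 110  78 133  77 106 124  99 133  78 130  66  81 109  76]
 [ 71 115 108  72 132  87 127  75 108 126 105 103  65  92  97  52]
 [ 78 126  83  75 118  64  88 103  88  59  52  50  55  55  56  57]
 [ 54  51  54  57  57  62 100 131 129  94  61  55  53  53  65  67]
 [ 54  54  53  62  66  88 131 131 130 130 105  75  71  70  71  71]
 [ 71  72  73  72  75 114 131 131 129 130 126  83  70  71  71  70]
 [ 70  71  71  72  73  97 124 124 110 110  95  69  69  69  69  68]
 [ 70  68  70  70  69  64  68  69  68  69  69  68  68  68  68  68]
 [ 69  69  69  68  69  68  68  68  68  69  68  69  69  68  68  68]]
26.5417 [ 0.5807 -0.2344  0.0735] [-1.8064 -1.278  -3.0178]
```

View pics/t8.png

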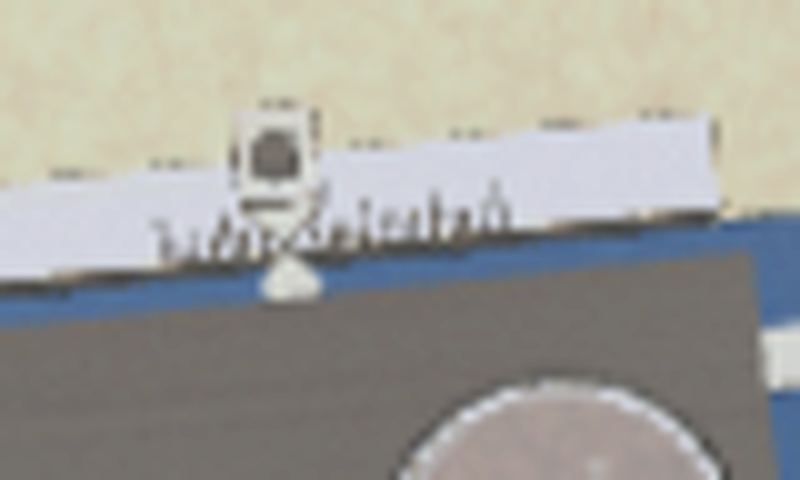

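View pics/s8.png

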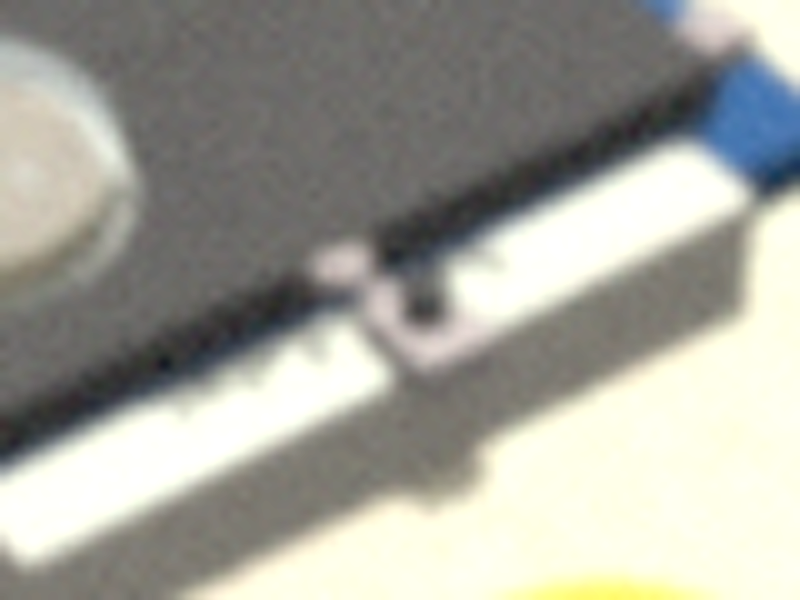

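The pointer tip (288,250) meets the clip's nose (~285,243) in the top view. The numbers give a gap of +0.4 mm (top) and -0.3 mm (scene). I'll release, retract and verify.

```bash
python3 - <<'E'
from h import *
ctrl.ungrasp(); s=get_state(); print(s["time"],s["width"],s["contact_force"])
p=s["tcp_pos"]; ctrl.movel([p[0],p[1],.20],qA,max_speed=.12)
ctrl.movel([.52,-.36,.25],qA,max_speed=.2); ctrl.pause(.3)
s=get_state(); print(s["time"],s["tcp_pos"],s["contact_force"])
pocket[:]=pocket+.0483*u
im,d=lid("final"); crop("scene",150,120,200,150,4,"s9.png",im)
im,d=vision.grab_frame("top"); cv2.imwrite("pics/raw_t9.png",im); crop("top",190,165,190,115,4,"t9.png",im)
t=im.astype(float).mean(2)
x=t[196:202,247:262]; w=np.clip((x-78)/50,0,1); w[0:2,:]*=0; Y,X=np.mgrid[196:202,247:262]
c=np.array([(w*X).sum(),(w*Y).sum()])/w.sum(); print("pointer px",c)
for sp in((252.0,187.1),):
    a=ray("top",sp,.067);b=ray("top",c,.05); print("gap u",(a-b)@u,"v",(a-b)@v)
E
```

```text
27.1833 0.08515023982208468 [0.4127 0.4127 0.2997]
29.5833 [ 0.5204 -0.3591  0.2498] [-0.1903 -0.3295  0.0847]
final lid z 0.06446135116449599 slope [-0.0097 -0.0061] n 508 plate z [0.0503 0.0504 0.0322 0.0009] pt [256.3, 210.1] [-0.0103  0.0223]
pointer px [253.537  199.6061]
gap u 0.00017092353551932674 v 0.034126716382738696
```

View pics/t9.png

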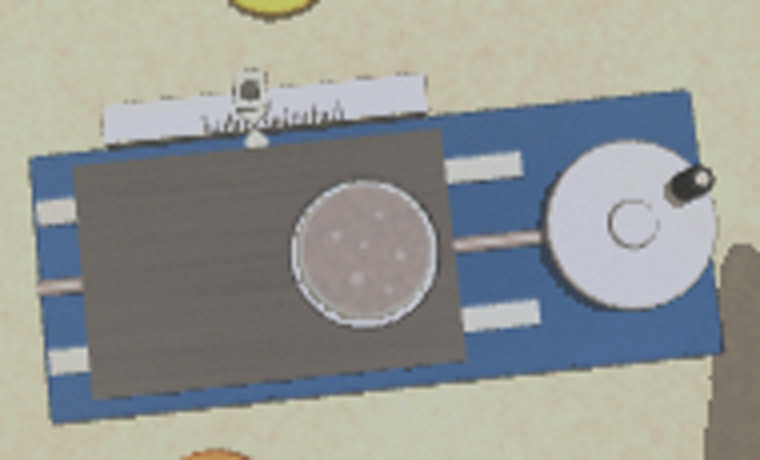

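View pics/s9.png

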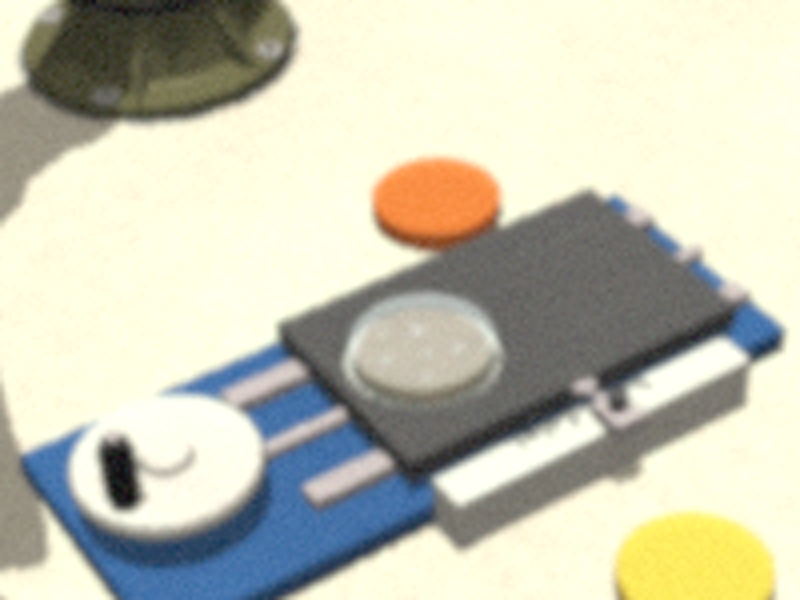

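The dish lies flat in the pocket with a concentric white ring in the top view, and its lid is 14 mm above the plate. The pointer at crop (257,138) lines up with the clip, with a measured gap of about 0.2 mm, and the arm is clear. Handing in.

```bash
python3 - <<'E'
from h import *
print(ticket.close_job()); print(get_state()["time"])
E
```

```text
the job is handed in; nothing more can be done
None
the job is handed in; nothing more can be done
```

I slid the clear glass dish into the pocket with the open fingers as a two-point cradle, with readings of about 2 N or less during the push. I then gripped the handle, cranked about 435° clockwise (about 48.3 mm of plate travel), let go, moved clear, and handed the job in at about 30 s of the 64 s.

**Dish:** the last check had the lid level and 14 mm above the plate, with an even white ring around the dish, so it was seated.

**Pointer:** the top camera put the pointer about 0.2 mm from the index clip, against the 2.5 mm allowed.

**Camera disagreement:** before the last turn, the scene camera read a gap of 0 mm and the top camera read 5 mm. I put this down to the side of the screw head being included in the scene view. With that corrected, the two agreed to about 0.7 mm (4.1 against 4.8 mm). I did not repeat the scene measurement after letting go.

**Lateral dish check:** the network's mask put the dish about 15–22 mm to the side of the pocket centre along the base's x. I discounted that because the pictures showed it centred.

**Bystanders:** the arm stayed well away from the bottle, tip box and calculator, but I did not measure their positions again at the end. The orange and yellow look-alikes were not touched.

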